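# Slide the yeast canisters home

## Task

Three lidded canisters stand on the level ledge at the top of the sloped tray, one in each lane. Slide the two with yellow lids down their lanes until each rests against the blue stop at the bottom, standing on its base, without lifting them up off the tray, and leave the one with the green lid where it is on the ledge.

Things in the scene. Friction and masses are not known exactly. Their poses are not given: they have to be found in the camera images.
- tray: Fixed grey tray, 206 mm wide. Origin: on counter under its middle; x runs from ledge to stop, z up. Level ledge x -145 to -45 mm, top z 75, near end open; then floor falls at 14 deg to x 125, z 33, foot of the blue stop (37 high, square to slope). 3 lanes 62 wide centred y -67, 0, 67; guides 5 thick, 16 high. A canister against the stop has its centre at x 102, z 64; friction keeps it from sliding by itself.
- yellow_1_center (a point): Centre (25 mm above the underside) of a white plastic canister with a yellow snap lid: a box 60 mm long (x), 50 wide (y), 50 high, about 0.18 kg, z up. Starts upright on the tray's ledge in any one of the three lanes, its x within 3 degrees of the tray's x. To be slid down.
- yellow_2_center (a point): Centre (25 mm above the underside) of a white plastic canister with a yellow snap lid: a box 60 mm long (x), 50 wide (y), 50 high, about 0.18 kg, z up. Starts upright on the tray's ledge in any one of the three lanes, its x within 3 degrees of the tray's x. To be slid down.
- green_center (a point): Centre (25 mm above the underside) of a white plastic canister with a green snap lid: a box 60 mm long (x), 50 wide (y), 50 high, about 0.18 kg, z up. Starts upright on the tray's ledge in any one of the three lanes, its x within 3 degrees of the tray's x. To be left on the ledge.
Not all that is in view belongs to the job. What is shaped like the part that bears yellow_1_center but pink or purple is not meant.

How it is judged (in metres and radians):
At the end, for the whole second after the job is handed in: Both yellow-lidded canisters lie on the chute's floor, base down, square in their lanes within about 12 degrees, at rest, within about 15 mm of touching the stop; the green-lidded one stands upright on the ledge within 15 mm of its start (x of yellow_1_center in the frame of tray between 0.087 and 0.112 m and y of yellow_1_center in the frame of tray between -0.1 and 0.1 m and z of yellow_1_center in the frame of tray between 0.05 and 0.078 m and angle between each of yellow_1_center, yellow_2_center's own z axis and vertical below 0.42 rad and angle between the y axis of each of yellow_1_center, yellow_2_center and the y axis of tray, either way round below 0.22 rad and linear speed of each of yellow_1, yellow_2 below 0.02 m/s and x of yellow_2_center in the frame of tray between 0.087 and 0.112 m and y of yellow_2_center in the frame of tray between -0.1 and 0.1 m and z of yellow_2_center in the frame of tray between 0.05 and 0.078 m and distance of green_center from where it was at the start of the episode below 0.015 m and angle between green_center's own z axis and vertical below 0.17 rad).
It fails at once if the green-lidded canister is pushed more than 20 mm from its place (distance of green_center from where it was at the start of the episode above 0.02 m).
It fails at once if a yellow-lidded canister is tipped over (angle between any of yellow_1_center, yellow_2_center's own z axis and vertical above 0.8 rad).
It fails at once if a yellow-lidded canister is lifted more than 25 mm above its height on the ledge (height (world z) of any of yellow_1_center, yellow_2_center above 0.125 m).
It also fails if it takes over 46 s, if anything falls off the work surface, if the arm or the gripper's body presses on something with over 40 N, if the wrist force passes 120 N, or if a joint passes its speed limit or range.

## Robot

A 6-joint arm with a two-finger parallel gripper is mounted at the origin on the work surface. World frame = base frame: x ahead of the robot, y to its left, z up, the work surface at z = 0. Lengths are in mm, angles in rad, forces in N, time in s.
With the tool pointing down it reaches from about 225 to 725 mm from the base axis. Payload 3.1 kg.
Tool frame: the origin (TCP) lies at the very end of the fingers, on their centre line; the grasp point (between the pads) lies 19 mm behind it; z points along the fingers, y is the line along which they close (so a half turn about z gives the same grasp; the last joint's range is limited). The gripper opens to 85 mm and grips with 20 to 120 N. Pads are 22 mm wide; open, the fingers measure 114 mm over their backs; the gripper's body (76 mm by 85 mm) begins 54 mm behind the grasp point. The pads swing forward as they close: fully open they stand 13 mm farther back than shut.
Start: joints at [-1.379, 0.048, 0.099, 1.622, 0, 1.443], TCP at [165.033, -498.379, 231.312] pointing down, gripper open.
Joint ranges: [-2.91, 2.91], [-0.99, 1.94], [-1.21, 1.42], [-2.12, 2.29], [-1.49, 1.47], [-3.14, 3.14]. Speed limits (rad/s): [2.79, 2.79, 3.14, 3.14, 3.14, 3.14].

## Interface

Orientations are given as [roll, pitch, yaw] about the fixed x, y, z axes, in that order (R = Rz(yaw) Ry(pitch) Rx(roll)).
In Python, from rig import robot gives the robot as it stands.
- The arm moves only by the shell command python3 -m handwheel 'ROWS' [FORCE]. ROWS is JSON, a list that holds one entry, the list of rows, each a list of 5 numbers: the shift along the tool's x, y, z in cm, then the turn about the tool's z in rad, then the gripper's target within -1 to 1 (shut at 1, half-way at 0, fully open at -1). In form: [[[x, y, z, yaw, hand], ...]]. A call has 1 to 20 rows; each row is the pose to reach, as a shift and turn from the pose commanded when the call began, along the tool's axes at that moment; what a row does not reach only later rows make up. A row lasts 1/10 s, in which the tool goes at most 50 mm and 8.59 degrees, less where a joint would pass 70% of its speed; a pose out of reach is approached as far as the arm can. A call with a gripper value outside its range is refused whole. The fingers move at their own pace and stop on an object; FORCE is the grip in N (left out, the last holds). Time passes only in rows, so rows that repeat a pose let the fingers close. It gives the time, the measured TCP pose, the force, the opening and the grip force at its end, in the units of the state.
- robot.read_state(): the state, without advancing time (a new reading comes with each control period).
- robot.snapshot(name): name is "side" or "top"; returns a dict with "img" (384x512x3 uint8, red, green, blue), "fx", "fy", "cx", "cy" (pixels), "extrinsics" (4x4, takes a point from camera to world coordinates). Camera axes: x right, y down, z forward; pixel columns grow to the right and rows downward; lengths in mm; the calibration is good to about 2 mm. A picture is of the moment at which its call begins. There is no depth.
- robot.finish_job(): hands the job in; it is judged then, once.
Trained networks look in the newest picture that a camera, given by its name, has taken for a name from the list of things; names that differ only in an ending like _2 or _b are one class to them, and where a whole thing is asked for, a point or a joint stands for the part that bears it (a point fixed in the world has none). Each returns a list of dicts, best first, with "score" (0 to 1); they miss things now and then, are a little off and sometimes report something else, mostly with a low value. They report only what shows in the picture. A call takes as long as a camera call. They do not tell look-alikes from the thing itself.
- robot.recognise(camera, label): "centre" ([x, y, z] in mm, in world coordinates, good to about 4 mm: the middle of the surface that is visible of it).
The state is a dict: "time": time; "joints": joint angles; "joint_vel": joint speeds; "joint_efforts": joint torques, N m; "position": TCP position; "tcp_rot": TCP orientation; "wrist_force": force on the tool from outside, world axes, zero at the start; "ft_torque": the same for the moment, N m; "finger_gap": finger opening in mm; "grip_force": force on a finger pad.
Only numpy, scipy, OpenCV 4.12 (cv2) and the standard library are available. Lean on these libraries where they do the work, as an engineer would, in place of code of your own. Each camera call takes 0.05 s, during which the arm holds its last target. There are 200 camera calls.

## Working session

There is one attempt and no reset: what is moved stays moved. The work goes in short steps, Python scripts to look and compute and a shell command to move; the robot and the scene stay as the last step left them, time stands still between calls to the robot, and variables do not carry over. Pictures are saved under pics/ and viewed, at most 10 in all, crops included, and the job is handed in when it is done.

```bash
mkdir -p pics; python3 - <<'E'
from rig import robot
import cv2,numpy as np
for c in("top","side"):
    s=robot.snapshot(c); cv2.imwrite(f"pics/{c}0.png",s["img"][:,:,::-1])
    np.savez(f"{c}.npz",**s)
    for l in("yellow_1_center","green_center","tray"):
        print(c,l,[(np.round(d["centre"]),round(d["score"],2)) for d in robot.recognise(c,l)])
s=robot.read_state();print(s["time"],s["position"],s["tcp_rot"],s["finger_gap"])
E
```

```text
top yellow_1_center [(array([319., 138.,  48.]), 0.63), (array([465., 111., 129.]), 0.59), (array([340., 255.,  50.]), 0.59)]
top green_center [(array([472.,  46., 126.]), 0.75)]
top tray [(array([593.,  93.,  64.]), 0.57)]
side yellow_1_center [(array([467., 126., 124.]), 0.94), (array([339., 272.,  46.]), 0.92), (array([322., 152.,  48.]), 0.87)]
side green_center [(array([476.,  54., 126.]), 0.85)]
side tray [(array([598., 124.,  59.]), 0.94)]
0.4 [ 165.03073349 -498.28731909  231.12944364] [-3.14124030e+00 -4.13920577e-05  3.19846372e-01] 85.36253109283523
```

View pics/top0.png

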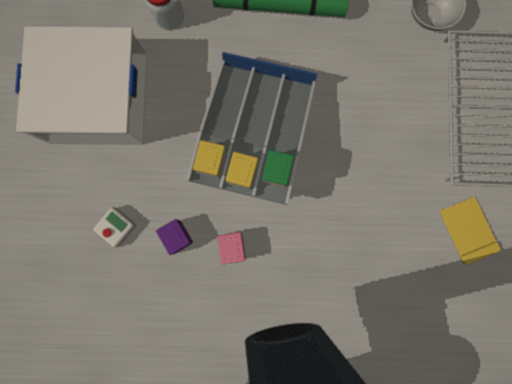

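View pics/side0.png

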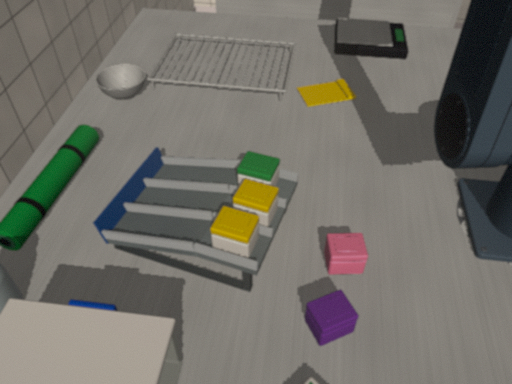

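The top view shows yellow lids at about (208,158) and (242,170) and a green lid at (278,168). The stop runs from (222,60) to (316,78), and the near ledge edge from (190,182) to (288,202). In the side view the lane order matches. The pink and purple boxes and the flat yellow item are off the tray.

```bash
cat > h.py <<'E'
import numpy as np,cv2
def back(s,uv,z):
    E=np.array(s["extrinsics"]);uv=np.atleast_2d(uv).astype(float)
    d=np.c_[(uv[:,0]-s["cx"])/s["fx"],(uv[:,1]-s["cy"])/s["fy"],np.ones(len(uv))]@E[:3,:3].T
    o=E[:3,3];return o+d*((z-o[2])/d[:,2])[:,None]
def blobs(s,h0,h1,amin,roi,smin=120):
    hsv=cv2.cvtColor(s["img"],cv2.COLOR_RGB2HSV)
    m=cv2.inRange(hsv,(h0,smin,50),(h1,255,255));x0,y0,x1,y1=roi
    k=np.zeros_like(m);k[y0:y1,x0:x1]=m[y0:y1,x0:x1]
    c,_=cv2.findContours(k,cv2.RETR_EXTERNAL,cv2.CHAIN_APPROX_NONE)
    return [a[:,0] for a in c if cv2.contourArea(a)>amin]
E
python3 - <<'E'
from h import *
s=dict(np.load("top.npz"))
roi=(180,45,325,210)
for n,h0,h1 in(("y",18,35),("g",50,85)):
    for b in blobs(s,h0,h1,200,roi):
        w=back(s,b,125)[:,:2].astype(np.float32);print(n,cv2.minAreaRect(w))
for b in blobs(s,100,130,100,roi):
    w=back(s,b,69)[:,:2].astype(np.float32);print("stop",cv2.minAreaRect(w),cv2.boxPoints(cv2.minAreaRect(w)).round())
print("ledge corners",back(s,[[190,182],[288,202]],75).round())
im=cv2.resize(s["img"][45:210,180:325],None,fx=3.5,fy=3.5,interpolation=cv2.INTER_CUBIC);cv2.imwrite("pics/crop.png",im[:,:,::-1])
E
```

```text
y ((471.0491638183594, 114.72967529296875), (50.50028991699219, 60.17768478393555), 76.03411102294922)
y ((492.5765380859375, 177.9696502685547), (49.884246826171875, 60.535701751708984), 77.78730010986328)
g ((476.2317199707031, 45.96319580078125), (47.90414047241211, 57.50639724731445), 77.40287780761719)
stop ((695.60888671875, 66.36804962158203), (201.05300903320312, 24.593130111694336), 77.63103485107422) [[662. -29.]
 [686. -34.]
 [729. 162.]
 [705. 167.]]
ledge corners [[451. 221.  75.]
 [414.  22.  75.]]
```

View pics/crop.png

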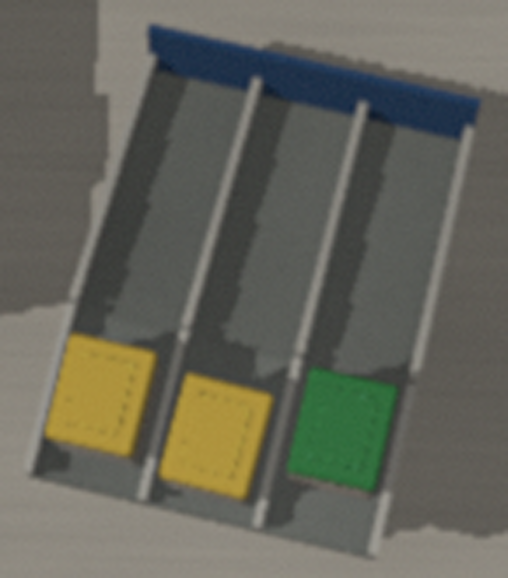

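```bash
python3 -m handwheel '[[[45.8,-57.9,0,-0.7,1],[45.8,-57.9,0,-0.7,1],[45.8,-57.9,0,-0.7,1],[45.8,-57.9,0,-0.7,1],[45.8,-57.9,0,-1.4,1],[45.8,-57.9,0,-1.4,1],[45.8,-57.9,0,-1.4,1],[45.8,-57.9,0,-1.4,1],[45.8,-57.9,0,-2.1,1],[45.8,-57.9,0,-2.1,1],[45.8,-57.9,0,-2.1,1],[45.8,-57.9,0,-2.1,1],[45.8,-57.9,0,-2.6,1],[45.8,-57.9,0,-2.6,1],[45.8,-57.9,0,-2.6,1],[45.8,-57.9,0,-2.6,1],[45.8,-57.9,0,-2.606,1],[45.8,-57.9,0,-2.606,1],[45.8,-57.9,0,-2.606,1],[45.8,-57.9,0,-2.606,1]]]' 40
```

```text
time: 2.4
position: [417.8, 195.2, 231.4]
tcp_rot: [3.141, 0.0, 2.924]
wrist_force: [-0.3, -0.2, -0.6]
finger_gap: -0.3
grip_force: 0.0
```

```bash
python3 -m handwheel '[[[0,0,4,0,1],[0,0,8,0,1],[0,0,12,0,1],[0,0,13.9,0,1],[0,0,13.9,0,1]]]'; python3 - <<'E'
from rig import robot
import cv2,numpy as np
a=[]
for c,(x0,y0,x1,y1) in(("top",(150,40,350,240)),("side",(80,120,340,315))):
    s=robot.snapshot(c);a.append(cv2.resize(s["img"][y0:y1,x0:x1],(400,400)))
cv2.imwrite("pics/a1.png",np.hstack(a)[:,:,::-1])
E
```

```text
time: 2.9
position: [414.6, 194.1, 88.4]
tcp_rot: [-3.138, -0.007, 2.925]
wrist_force: [-1.1, -0.6, 0.3]
finger_gap: -0.2
grip_force: 0.0
```

View pics/a1.png

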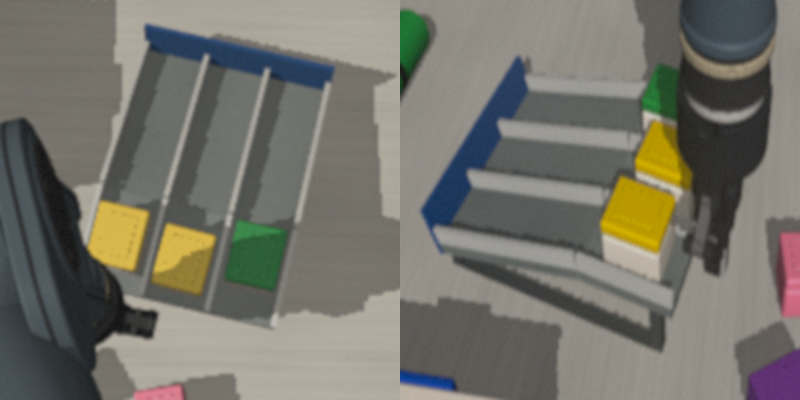

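The fingertips are behind the left yellow canister: in the side crop the tip is near (715,268), and the lid is at (640,210). I'll check the tip position with the calibration.

```bash
python3 - <<'E'
from h import *
s=dict(np.load("side.npz"));print(back(s,[[284,249]],90).round())
E=np.linalg.inv(s["extrinsics"])
p=E@np.array([414.6,194,88,1]);print(s["fx"]*p[0]/p[2]+s["cx"],s["fy"]*p[1]/p[2]+s["cy"])
E
```

```text
[[416. 193.  90.]]
284.6429951158895 250.40050602622645
```

```bash
python3 -m handwheel '[[[-1.5,0,0,0,1],[-3,0,0,0,1],[-4,0,0,0,1],[-5,0,0,0,1],[-6,0,0,0,1],[-7,0,0,0,1],[-8,0,0,0,1],[-9,0,0,0,1],[-10,0,0,0,1],[-11,0,0,0,1],[-12,0,0,0,1],[-13,0,0.25,0,1],[-14,0,0.5,0,1],[-15,0,0.75,0,1],[-16,0,1,0,1],[-17,0,1.25,0,1],[-18,0,1.5,0,1],[-18,0,1.5,0,1]]]'; python3 - <<'E'
from rig import robot
import cv2,numpy as np
print(robot.read_state()["position"])
a=[]
for c,(x0,y0,x1,y1) in(("top",(150,40,350,240)),("side",(80,120,340,315))):
    s=robot.snapshot(c);a.append(cv2.resize(s["img"][y0:y1,x0:x1],(400,400)))
cv2.imwrite("pics/a2.png",np.hstack(a)[:,:,::-1])
E
```

```text
time: 4.8
position: [594.9, 156.1, 76.6]
tcp_rot: [-3.141, 0.0, 2.925]
wrist_force: [0.2, -0.1, 0.6]
finger_gap: 0.2
grip_force: 0.0
[594.86935689 156.11537224  76.57960221]
```

View pics/a2.png

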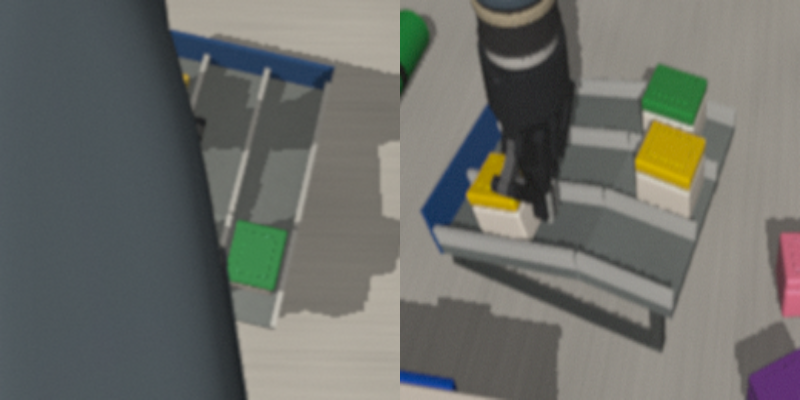

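The first canister is on the slope near the stop, upright, and the other two haven't moved. I'll finish this push slowly.

```bash
python3 -m handwheel '[[[-1,0,0.25,0,1],[-2,0,0.5,0,1],[-3,0,0.75,0,1],[-3.5,0,0.88,0,1],[-4,0,1,0,1],[-4.5,0,1.12,0,1],[-5,0,1.25,0,1],[-5,0,1.25,0,1]]]'
```

```text
time: 5.7
position: [643.1, 145.7, 64.5]
tcp_rot: [-3.141, 0.0, 2.925]
wrist_force: [0.2, -1.2, 1.0]
finger_gap: -0.1
grip_force: 0.0
```

```bash
python3 -m handwheel '[[[-0.3,0,0.1,0,1],[-0.5,0,0.15,0,1],[-0.8,0,0.2,0,1],[-0.8,0,0.2,0,1]]]'; python3 - <<'E'
from rig import robot
import cv2,numpy as np
s=robot.snapshot("side");cv2.imwrite("pics/a3.png",cv2.resize(s["img"][120:315,80:340],None,fx=2.8,fy=2.8)[:,:,::-1])
E
```

```text
time: 6.1
position: [647.1, 145.0, 63.5]
tcp_rot: [-3.141, -0.007, 2.926]
wrist_force: [-9.2, -1.0, 7.0]
finger_gap: -0.2
grip_force: 5.1
```

View pics/a3.png

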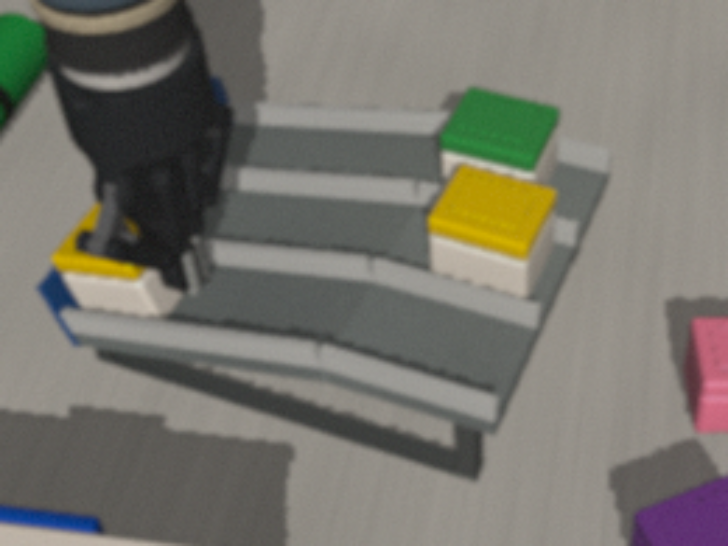

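The canister is against the stop with about 9 N contact. I'll retreat, rise and go behind the middle one.

```bash
python3 -m handwheel '[[[1.5,0,-0.3,0,1],[3,0,-2,0,1],[3,0,-6,0,1],[3,0,-11,0,1],[4,0,-15,0,1],[8,-1,-15,0,1],[12.5,-3,-15,0,1],[17,-5,-15,0,1],[21,-6,-15,0,1],[23.8,-6.7,-15,0,1],[23.8,-6.7,-15,0,1],[23.8,-6.7,-11,0,1],[23.8,-6.7,-7,0,1],[23.8,-6.7,-4,0,1],[23.8,-6.7,-3,0,1],[23.8,-6.7,-3,0,1],[23.8,-6.7,-3,0,1]]]'; python3 - <<'E'
from rig import robot
import cv2,numpy as np
s=robot.snapshot("side");cv2.imwrite("pics/a4.png",cv2.resize(s["img"][120:315,80:340],None,fx=2.8,fy=2.8)[:,:,::-1])
E
```

```text
time: 7.85
position: [404.9, 130.0, 94.3]
tcp_rot: [3.141, 0.002, 2.926]
wrist_force: [-0.2, 0.6, -0.1]
finger_gap: -0.5
grip_force: 0.0
```

View pics/a4.png

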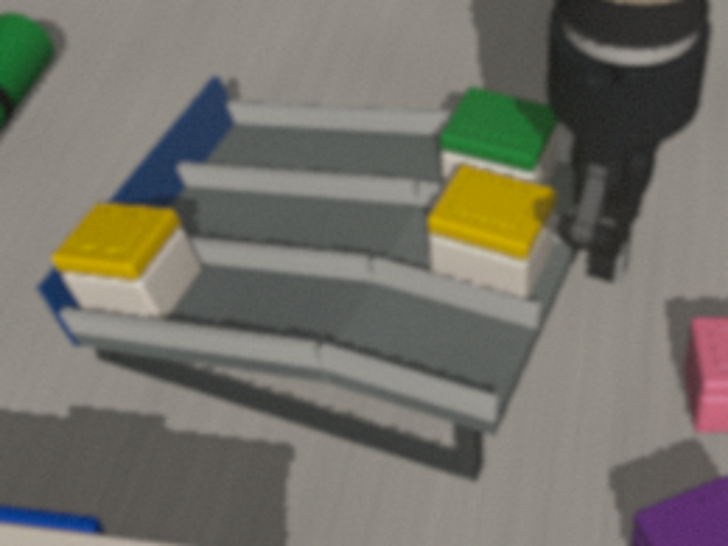

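The first canister sits at the stop in the left lane, and the fingers are behind the middle one. I'll use the same push.

```bash
python3 -m handwheel '[[[-1.5,0,0.1,0,1],[-3,0,0.1,0,1],[-4,0,0.1,0,1],[-5,0,0.1,0,1],[-6,0,0.1,0,1],[-7,0,0.1,0,1],[-8,0,0.1,0,1],[-9,0,0.1,0,1],[-10,0,0.1,0,1],[-11,0,0.1,0,1],[-12,0,0.1,0,1],[-13,0,0.35,0,1],[-14,0,0.6,0,1],[-15,0,0.85,0,1],[-16,0,1.1,0,1],[-17,0,1.35,0,1],[-18,0,1.6,0,1],[-19,0,1.85,0,1],[-20,0,2.1,0,1],[-20,0,2.1,0,1]]]'
```

```text
time: 9.9
position: [600.0, 86.5, 71.1]
tcp_rot: [-3.141, 0.0, 2.925]
wrist_force: [0.1, 0.3, -0.1]
finger_gap: -0.1
grip_force: 0.0
```

```bash
python3 -m handwheel '[[[-0.5,0,0.12,0,1],[-1,0,0.25,0,1],[-1.5,0,0.38,0,1],[-2,0,0.5,0,1],[-2.5,0,0.62,0,1],[-3,0,0.75,0,1],[-3.3,0,0.85,0,1],[-3.3,0,0.85,0,1]]]'
```

```text
time: 10.7
position: [631.6, 79.7, 63.2]
tcp_rot: [3.142, 0.0, 2.926]
wrist_force: [-0.1, 0.2, 0.4]
finger_gap: 0.3
grip_force: 0.0
```

```bash
python3 -m handwheel '[[[-0.2,0,0.05,0,1],[-0.4,0,0.1,0,1],[-0.5,0,0.1,0,1],[-0.5,0,0.1,0,1]]]'
```

```text
time: 11.1
position: [632.4, 79.6, 63.0]
tcp_rot: [-3.141, -0.007, 2.927]
wrist_force: [-9.5, 2.0, 7.7]
finger_gap: 0.2
grip_force: 5.4
```

At the stop. I'll retreat clear of the cameras and check.

```bash
python3 -m handwheel '[[[1.5,0,-0.3,0,1],[3,0,-2,0,1],[3,0,-6,0,1],[3,0,-11,0,1],[4,0,-15,0,1],[8,-3,-17,0,1],[12,-6,-17,0,1],[16,-10,-17,0,1],[20,-14,-17,0,1],[22,-18,-17,0,1],[24,-22,-17,0,1],[26,-26,-17,0,1],[28,-30,-17,0,1],[28,-30,-17,0,1],[28,-30,-17,0,1]]]'; python3 - <<'E'
from rig import robot
from h import *
s=robot.snapshot("top");t=robot.snapshot("side")
def tr(p): d=np.array(p)-[574.4,92];return np.round([d@[.9764,-.216],d@[.216,.9764]],1)
for n,a,b,z in(("y",18,35,90),("g",50,85,125)):
    for c in blobs(s,a,b,150,(180,45,325,210)):
        r=cv2.minAreaRect(back(s,c,z)[:,:2].astype(np.float32));print(n,r,tr(r[0]))
cv2.imwrite("pics/f.png",np.hstack([cv2.resize(s["img"][40:240,150:350],(400,400)),cv2.resize(t["img"][120:315,80:340],(400,400))])[:,:,::-1])
E
```

```text
time: 12.6
position: [297.9, -155.2, 232.7]
tcp_rot: [-3.141, 0.002, 2.922]
wrist_force: [0.1, -0.2, 0.1]
finger_gap: -0.1
grip_force: 0.0
y ((674.689697265625, 70.39137268066406), (50.15217590332031, 55.795448303222656), 77.2680892944336) [102.6   0.6]
y ((688.4463500976562, 134.01995849609375), (50.32686233520508, 55.61293411254883), 76.43043518066406) [102.3  65.7]
g ((476.1806335449219, 45.888832092285156), (48.13026428222656, 57.661468505859375), 77.98140716552734) [-85.9 -66.2]
```

View pics/f.png

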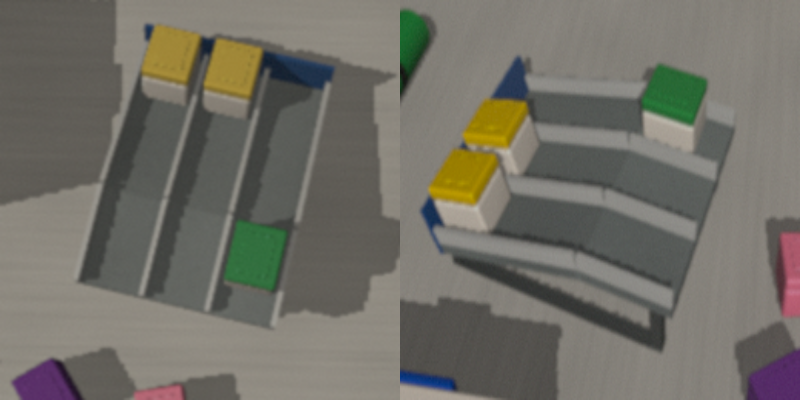

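Both yellow canisters are upright and square against the stop, at (170,60) and (235,75) in the top crop. The green one is unmoved at (257,255).

```bash
python3 -c "
from rig import robot
print(robot.finish_job())"
```

```text
the job is handed in; nothing more can be done
None
```

I pushed both yellow-lidded canisters down their lanes against the blue stop, where they stand upright and square, left the green-lidded one unmoved on the ledge, and handed the job in at about 13 s; no verdict was returned.

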